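# Raise the feed override by four clicks

## Robot

A 6-joint arm with a two-finger parallel gripper is mounted at the origin on the work surface. World frame = base frame: x ahead of the robot, y to its left, z up, the work surface at z = 0. Lengths are in m, angles in rad, forces in N, time in s.
With the tool pointing down it reaches from about 0.325 to 0.85 m from the base axis. Payload 15.5 kg.
Tool frame: the origin (TCP) lies on the centre line of the jaws, within the pads' length; the fingertips stand 22 mm ahead of it and the grasp point (between the pads) lies 3 mm ahead of it (ctrl.tcp_to_tips is the distance from the TCP to the fingertips, in m); z points along the fingers, y is the line along which they close (so a half turn about z gives the same grasp; the last joint's range is limited). The gripper opens to 91 mm and grips with 3 to 60 N. Pads are 32 mm wide; open, the fingers measure 118 mm over their backs; the gripper's body (76 mm by 178 mm) begins 60 mm behind the grasp point.
Start: joints at [-1.315, 0.494, 1.345, -0, 1.302, -0.096], TCP at [0.215, -0.587, 0.236] pointing down, gripper open.
Joint ranges: [-2.91, 2.91], [-0.82, 2.16], [0.22, 2.67], [-1.22, 4.37], [0.12, 2.79], [-3.08, 3.08]. Speed limits (rad/s): [1.89, 1.89, 2.57, 3.01, 3.01, 3.01].

## Interface

Orientations are given as a unit quaternion [x, y, z, w].
In Python, from cell import monitor, capture, camera_info, order, ctrl gives the robot as it stands. The module is installed in compiled form; this text tells all that it offers.
- The arm moves only by the tool apply_moves, never from a script. Its argument "commands" is a list of rows, each an object with "slide": the shift along the tool's x, y, z in mm, a list of three; "rot": the turn, a rotation vector about the tool's x, y, z in rad, a list of three; "fingers": the closure, from 0 (fully open) to 1 (shut). In form: [{"slide": [x, y, z], "rot": [ax, ay, az], "fingers": fingers}, ...]. A call has 1 to 12 rows; each row shifts and turns the commanded pose from where the row before left it, along the tool's axes as they then stand; what a row does not reach is not made up. A row lasts 1/8 s, in which the tool goes at most 62.5 mm and 10.7 degrees, less where a joint would pass 70% of its speed; a pose out of reach is approached as far as the arm can. A call with a gripper value outside its range is refused whole. The fingers move at their own pace and stop on an object; the grip force is fixed at half the most. Time passes only in rows, so rows that do not move let the fingers close. It gives the time, the measured TCP pose, the force, the opening and the grip force at its end, in the units of the state.
- monitor.sense(): the state, without advancing time (a new reading comes with each control period).
- capture(name): name is "side" or "top"; returns the picture (400x640x3 uint8, red, green, blue); there is no depth.
- camera_info(name): a dict with "intrinsics" (3x3 intrinsics, pixels), "position" and "attitude" of the camera in the world. Camera axes: x right, y down, z forward; pixel columns grow to the right and rows downward; lengths in m; the calibration is good to about 2 mm. A picture is of the moment at which its call begins. camera_info takes no time and is no camera call.
- order.close_job(): hands the job in; it is judged then, once.
The state is a dict: "time": time; "qpos": joint angles; "qd": joint speeds; "joint_efforts": joint torques, N m; "tool_pos": TCP position; "eef_rot": TCP orientation; "force": force on the tool from outside, world axes, zero at the start; "moment": the same for the moment, N m; "finger_gap": opening from 0.0 (shut) to 1.0 (fully open); "grip_force": force on a finger pad.
Only numpy, scipy, OpenCV 4.12 (cv2) and the standard library are available. Lean on these libraries where they do the work, as an engineer would, in place of code of your own. Each camera call takes 0.05 s, during which the arm holds its last target. There are 200 camera calls.

## Task

The cut is running too slowly: on the bench console, with closed fingertips against one side of its bar, push the feed override dial (the click-stop dial next to the mushroom-headed emergency stop) round clockwise by exactly four clicks from where it stands, then take the hand away. Count the clicks as you feel them: do not run past the fourth, and do not pinch the bar. Leave the other dial, the emergency stop and the things lying about as they are.

Things in the scene. Friction and masses are not known exactly. Their poses are not given: they have to be found in the camera images.
- feed_dial (a joint): angle of the feed dial, rad, growing CLOCKWISE seen from above. It rests only in stops 24 degrees (0.419 rad) apart: 0, 0.419 ... 5.027 (13 stops, hard ends); it starts in one of the first four. Leaving a stop takes about 0.08 N m (4 N at 20 mm from the axis); this falls to nothing half-way, then the dial jumps into the next stop by itself, up to half a click ahead of the finger.
- feed_dial_top (a point): point on the feed dial's axis at the top of its grip bar, 31 mm above the console's face. Its z axis is the dial's axis (up, square to the face); its x axis runs along the bar to the nose, the end with the white index line; both turn with the dial. The bar stands across the middle of the dial, 56 mm long (28 mm each way), 14 mm wide, 22 mm high above the skirt.
- feed_dial_nose (a point): nose end of the feed dial's bar at its top edge, 28 mm from the axis. Axes as those of feed_dial_top. Under the bar lies the dial's round black skirt, 60 mm across, flush with a fixed steel bezel ring 72 mm across; their flat top lies 22 mm below the bar's top. 13 scale marks lie round the bezel.
- feed_dial_left: ribbed cheek on the left of the feed dial's bar (looking from above, tail to nose), 48 mm long, 18 mm high, its face 7 mm from the bar's middle, its top 3 mm below the bar's. Pushing it near the nose turns the dial clockwise. Origin on the dial's axis 29 mm below feed_dial_top; axes as there.
- feed_dial_right: the same cheek on the right side of the bar; pushing it near the tail also turns the dial clockwise. Touching both cheeks at once counts as pinching.
- feed_dial_nosecap: end cap of the bar at its nose, 8 mm wide, 18 mm high, 28 mm from the axis; origin and axes as those of feed_dial_left.
- feed_dial_tailcap: end cap at the other end of the bar. Touching both end caps at once also counts as pinching.
- spindle_dial_nose (a point): nose end of the bar of the second dial (spindle override), a twin of the feed dial, 110 mm to the robot's right of it; not to be turned.
- estop (a joint): how far the red mushroom head of the emergency stop is pressed, m (0 out, 0.006 fully in; 9 N starts it). Head 40 mm across, its axis 105 mm to the robot's left of the feed dial's, its top 40 mm above the console's face. Not to be pressed.
- console: grey console box, 200 mm deep (x), 360 mm wide (y); its face slopes 10 degrees, 56 mm high at the near edge, 91 mm at the far edge. Origin on the bench under its middle; x away from the robot, y to the left, z up. Fixed. Besides dials and emergency stop the face carries only things up to 11 mm high (two push-buttons at the right edge, flat keys along the far edge).
- chuck_mid (a point): middle of a steel collet chuck standing upright on the bench between robot and console, 63 mm across, 146 mm tall; leave alone.
- screwdriver_grip (a point): middle of the handle of a screwdriver lying to the robot's right of the console, 240 mm long; leave alone.
- mallet_mid (a point): point on the handle near the head of a red rubber mallet lying to the robot's left of the console, 45 mm thick, 270 mm long; leave alone.

How it is judged:
By the outcome, as a careful person would: the job done as asked, in the order asked, and still so for the second after the job is handed in, with the robot touching nothing.
It also fails if it takes over 42 s, if anything falls off the work surface, if the arm or the gripper's body presses on something with over 40 N, if the wrist force passes 120 N, or if a joint passes its speed limit or range.

## Working session

There is one attempt and no reset: what is moved stays moved. The work goes in short steps, Python scripts to look and compute and a tool call to move; the robot and the scene stay as the last step left them, time stands still between calls to the robot, and variables do not carry over. Pictures are saved under pics/ and viewed, at most 10 in all, crops included, and the job is handed in when it is done.

Besides the shell and the picture viewer there is one more tool, called after ">>>" as name(argument=value, ...), one argument or row to a line, values as JSON. apply_moves: Moves the arm, as the interface text tells. Its arguments: {"type":"object","properties":{"commands":{"type":"array"}},"required":["commands"]}

```bash
mkdir -p pics; python3 - <<'E'
from cell import *
import cv2,numpy as np
for n in("top","side"):
    i=camera_info(n);print(n,i)
    cv2.imwrite(f"pics/{n}0.png",capture(n)[:,:,::-1])
s=monitor.sense();print(s,ctrl.tcp_to_tips)
E
```

```text
top {'intrinsics': array([[361.5747735 ,   0.        , 319.72946764],
       [  0.        , 361.5747735 , 198.586919  ],
       [  0.        ,   0.        ,   1.        ]]), 'position': array([0.43096407, 0.02095774, 0.95230601]), 'attitude': array([-0.70526242,  0.70628247, -0.04972358,  0.03602152])}
side {'intrinsics': array([[420.81658058,   0.        , 324.53842363],
       [  0.        , 420.81658058, 196.49595621],
       [  0.        ,   0.        ,   1.        ]]), 'position': array([0.08601005, 0.62875676, 0.90429059]), 'attitude': array([-0.29023378,  0.88379654, -0.34784767,  0.11691889])}
{'time': 0.1, 'qpos': array([-1.31450318e+00,  4.94137674e-01,  1.34606411e+00, -1.85629440e-05,
        1.30249839e+00, -9.55018020e-02]), 'qd': array([-0.00282267, -0.00090899, -0.00245231,  0.00155372,  0.00110582,
       -0.00112238]), 'joint_efforts': array([ 1.45715130e-03, -8.80235839e+01, -3.82544732e+01,  7.09067378e-02,
        4.82478167e-02, -8.55882899e-05]), 'tool_pos': array([ 0.2152803 , -0.58641576,  0.23538925]), 'eef_rot': array([ 9.84569302e-01,  1.74994237e-01, -5.33910916e-05, -5.51252489e-04]), 'force': array([ 0.28573334,  0.03779976, -1.02197737]), 'moment': array([ 0.02442829, -0.01478263, -0.04314531]), 'grip_force': 0.0, 'finger_gap': 0.9979530616767158} 0.022
```

View pics/top0.png

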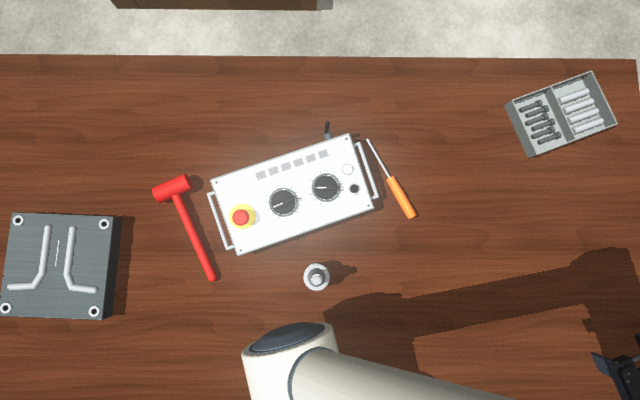

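View pics/side0.png

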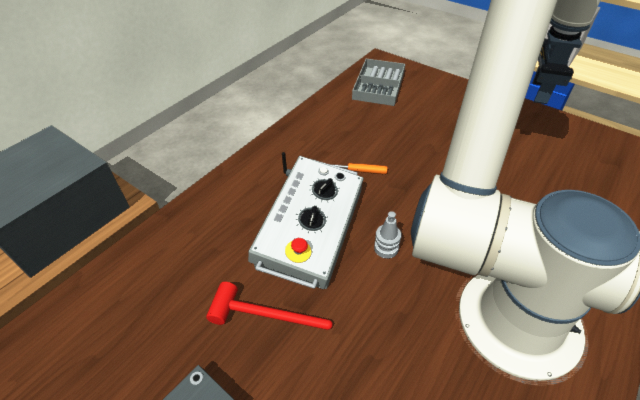

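The top view shows the feed dial near (284,202), the spindle dial near (326,187), the e-stop near (240,217) and the chuck near (316,277). The side view shows the feed dial near (313,218). I'll enlarge crops of both.

```bash
python3 - <<'E'
import cv2,numpy as np
a=cv2.imread("pics/top0.png")[165:240,215:355];b=cv2.imread("pics/side0.png")[165:265,275:350]
a=cv2.resize(a,None,fx=5.5,fy=5.5,interpolation=cv2.INTER_CUBIC)
cv2.imwrite("pics/a.png",a)
a=cv2.imread("pics/top0.png")[182:222,264:304];b=cv2.imread("pics/side0.png")[198:238,293:333]
cv2.imwrite("pics/b.png",cv2.resize(np.hstack([a,b]),None,fx=10,fy=10,interpolation=cv2.INTER_CUBIC))
E
```

```text
(no output)
```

View pics/a.png

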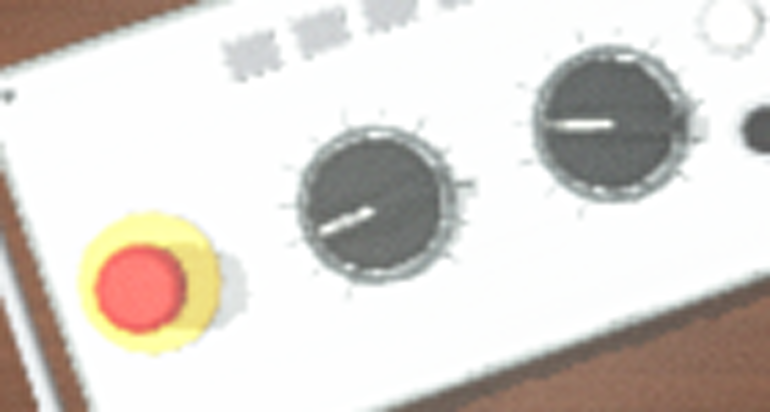

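View pics/b.png

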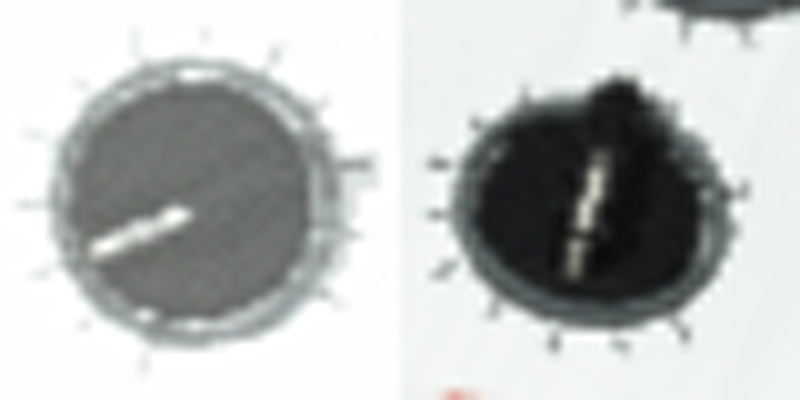

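The nose points left and slightly down in the top view, at scale mark 2 of 0 to 12. The target is stop 6. The feed bezel centre is at about top (283.3,201.7) and side (312.0,218.7), and the spindle bezel centre is at top (325.7,186.9).

```bash
cat > h.py <<'E'
import numpy as np
from cell import *
from scipy.spatial.transform import Rotation as R
def ray(cam,uv):
    i=camera_info(cam);K=np.array(i["intrinsics"])
    return np.array(i["position"]),R.from_quat(i["attitude"]).apply(np.linalg.solve(K,[uv[0],uv[1],1]))
def proj(cam,p):
    i=camera_info(cam);q=R.from_quat(i["attitude"]).inv().apply(np.asarray(p)-i["position"]);u=i["intrinsics"]@q;return u[:2]/u[2]
def tri(obs):
    A=np.zeros((3,3));b=np.zeros(3)
    for c,uv in obs:
        o,d=ray(c,uv);d/=np.linalg.norm(d);M=np.eye(3)-np.outer(d,d);A+=M;b+=M@o
    return np.linalg.solve(A,b)
def hit(cam,uv,p0,n):
    o,d=ray(cam,uv);return o+d*((p0-o)@n)/(d@n)
E
python3 - <<'E'
from h import *
P=tri([("top",(283.3,201.7)),("side",(312.0,218.7))])
print("P",P,proj("top",P),proj("side",P))
psi=0.3
for _ in range(20):
    C=R.from_euler("z",psi)*R.from_euler("y",-10,degrees=True); n=C.apply([0,0,1])
    S=hit("top",(325.7,186.9),P,n); d=P-S; psi=np.arctan2(-d[0],d[1])
print("psi",np.degrees(psi),"n",n,"S",S,np.linalg.norm(d))
T=P+n*.022
# white line ends on top of bar: top view and side view
for cam,a,b in(("top",(282.5,202.7),(272.8,206.3)),("side",(312.5,213.0),(309.7,225.0))):
    A,B=hit(cam,a,T,n),hit(cam,b,T,n);v=C.inv().apply(B-A);print(cam,"line from axis mm",C.inv().apply(A-T)*1e3,C.inv().apply(B-T)*1e3,"angle console",np.degrees(np.arctan2(v[1],v[0])))
E=hit("top",(240.3,217),P+n*.031,n);print("estop",C.inv().apply(E-P)*1e3)
print("chuck",hit("top",(316,277),np.array([0,0,.14]),np.array([0,0,1.])))
# face z at the dial if plane
E
```

```text
P [0.52906153 0.09184752 0.07743516] [283.53066006 202.10206099] [311.56742499 218.6244993 ]
psi 20.01043005000699 n [-0.1631651  -0.05942088  0.98480775] S [ 0.56646717 -0.01086544  0.07743516] 0.1093120924523234
top line from axis mm [4.24582446e-01 1.94427444e+00 8.31273654e-14] [1.95770623e-01 2.63149001e+01 3.57977335e-14] angle console 90.53792490893657
side line from axis mm [ 1.0533687e+00 -9.8728557e-01  1.9995317e-14] [-3.94294627e+00  3.74796257e+01  3.43465018e-14] angle console 97.40049141471987
estop [  2.81404245 104.80651061  31.        ]
chuck [0.3558452  0.01373601 0.14      ]
```

```bash
cat >> h.py <<'E'
P=np.array([.5291,.0918,.0774]); C=R.from_euler("ZY",[20.,-10.],degrees=True); n=C.apply([0,0,1])
NOSE=95.; LEAD=8.
def target(orbit,h,c=(-20.6,-31.3)):
    """TCP pose: orbit deg clockwise from contact at start stop, tips h mm above bezel top; c = dial axis in tool xy, mm"""
    yd=np.radians(NOSE+LEAD-orbit); y=C.apply([np.cos(yd),np.sin(yd),0]); z=-n; x=np.cross(y,z)
    return P+n*(h+22)*1e-3-(x*c[0]+y*c[1])*1e-3, R.from_matrix(np.c_[x,y,z])
def delta(orbit,h,**k):
    s=monitor.sense();p,q=target(orbit,h,**k);r=R.from_quat(s["eef_rot"])
    print("slide mm",(r.inv().apply(p-s["tool_pos"])*1e3).round(1),"rot",(r.inv()*q).as_rotvec().round(4),"tgt",p.round(4),"F",s["force"].round(2),"t",s["time"])
E
python3 -c "
from h import *
delta(-25,80)
s=monitor.sense();r=R.from_quat(s['eef_rot']);p,q=target(-25,80)
print((r*R.from_rotvec([0,0,-np.radians(213)])).inv().as_matrix()@q.as_matrix())
print(R.from_matrix((r*R.from_rotvec([0,0,-np.radians(213)])).inv().as_matrix()@q.as_matrix()).as_rotvec())
"
```

```text
slide mm [ 475.7 -540.6   64.3] rot [0.2156 0.0761 2.4731] tgt [0.4755 0.085  0.1717] F [ 0.29  0.04 -1.02] t 0.1
[[ 0.98649897  0.07667387 -0.14470974]
 [-0.09109929  0.99121942 -0.09583828]
 [ 0.13609081  0.10772732  0.98482187]]
[ 0.10242306 -0.14128345 -0.08441426]
```

>>> apply_moves(
  commands=[
    {"slide":[34,-38.5,0],"rot":[0,0,0],"fingers":1},
    {"slide":[34,-38.5,0],"rot":[0,0,0],"fingers":1},
    {"slide":[34,-38.5,0],"rot":[0,0,0],"fingers":1},
    {"slide":[34,-38.5,0],"rot":[0,0,0],"fingers":1},
    {"slide":[34,-38.5,0],"rot":[0,0,0],"fingers":1},
    {"slide":[34,-38.5,0],"rot":[0,0,0],"fingers":1},
    {"slide":[34,-38.5,0],"rot":[0,0,0],"fingers":1},
    {"slide":[34,-38.5,0],"rot":[0,0,0],"fingers":1},
    {"slide":[34,-38.5,0],"rot":[0,0,0],"fingers":1},
    {"slide":[34,-38.5,0],"rot":[0,0,0],"fingers":1},
    {"slide":[34,-38.5,0],"rot":[0,0,0],"fingers":1},
    {"slide":[34,-38.5,0],"rot":[0,0,0],"fingers":1},
  ],
)

```text
time: 1.6
tool_pos: [0.4395, -0.0107, 0.2359]
eef_rot: [0.985, 0.175, 0.0, 0.0]
force: [0.8, -1.3, 0.3]
finger_gap: 0.008
grip_force: 0.0
```

>>> apply_moves(
  commands=[
    {"slide":[34,-38.5,0],"rot":[0,0,0],"fingers":1},
    {"slide":[34,-38.5,0],"rot":[0,0,0],"fingers":1},
    {"slide":[0,0,0],"rot":[0,0,-0.17],"fingers":1},
    {"slide":[0,0,0],"rot":[0,0,-0.17],"fingers":1},
    {"slide":[0,0,0],"rot":[0,0,-0.17],"fingers":1},
    {"slide":[0,0,0],"rot":[0,0,-0.17],"fingers":1},
    {"slide":[0,0,0],"rot":[0,0,-0.17],"fingers":1},
    {"slide":[0,0,0],"rot":[0,0,-0.17],"fingers":1},
    {"slide":[0,0,0],"rot":[0,0,-0.17],"fingers":1},
    {"slide":[0,0,0],"rot":[0,0,-0.17],"fingers":1},
    {"slide":[0,0,0],"rot":[0,0,-0.17],"fingers":1},
    {"slide":[0,0,0],"rot":[0,0,-0.17],"fingers":1},
  ],
)

```text
time: 3.1
tool_pos: [0.4763, 0.0833, 0.2357]
eef_rot: [0.516, 0.857, -0.0, -0.0]
force: [0.3, 0.4, -0.0]
finger_gap: 0.004
grip_force: 0.0
```

>>> apply_moves(
  commands=[
    {"slide":[0,0,0],"rot":[0,0,-0.17],"fingers":1},
    {"slide":[0,0,0],"rot":[0,0,-0.17],"fingers":1},
    {"slide":[0,0,0],"rot":[0,0,-0.17],"fingers":1},
    {"slide":[0,0,0],"rot":[0,0,-0.17],"fingers":1},
    {"slide":[0,0,0],"rot":[0,0,-0.17],"fingers":1},
    {"slide":[0,0,0],"rot":[0,0,-0.17],"fingers":1},
    {"slide":[0,0,0],"rot":[0,0,-0.17],"fingers":1},
    {"slide":[0,0,0],"rot":[0,0,-0.17],"fingers":1},
    {"slide":[0,0,0],"rot":[0,0,-0.17],"fingers":1},
    {"slide":[0,0,0],"rot":[0,0,-0.17],"fingers":1},
    {"slide":[0,0,0],"rot":[0,0,-0.17],"fingers":1},
    {"slide":[0,0,0],"rot":[0,0,-0.17],"fingers":1},
  ],
)

```text
time: 4.6
tool_pos: [0.4763, 0.0833, 0.2357]
eef_rot: [-0.46, 0.888, 0.0, -0.0]
force: [0.0, -0.2, 0.4]
finger_gap: 0.007
grip_force: 0.0
```

```bash
python3 -c "
from h import *
delta(-25,80);s=monitor.sense();print(s['qpos'],s['tool_pos'],s['finger_gap'],s['moment'])"
```

```text
slide mm [-1.   1.6 64. ] rot [ 0.104  -0.1408 -0.0563] tgt [0.4755 0.085  0.1717] F [ 0.05 -0.17  0.4 ] t 4.6
[ 4.95232607e-02  2.96166472e-01  1.68359641e+00  6.52926201e-06
  1.16237213e+00 -2.47711110e+00] [0.47627656 0.08328121 0.23571671] 0.006704012760290624 [ 0.14227816 -0.13121131 -0.01525535]
```

>>> apply_moves(
  commands=[
    {"slide":[-0.5,0.8,32],"rot":[0,0,0],"fingers":1},
    {"slide":[-0.5,0.8,32],"rot":[0,0,0],"fingers":1},
    {"slide":[0,0,0],"rot":[0.052,-0.0704,-0.0282],"fingers":1},
    {"slide":[0,0,0],"rot":[0.052,-0.0704,-0.0282],"fingers":1},
    {"slide":[0,0,20],"rot":[0,0,0],"fingers":1},
    {"slide":[0,0,15],"rot":[0,0,0],"fingers":1},
  ],
)

```text
time: 5.35
tool_pos: [0.4813, 0.087, 0.1369]
eef_rot: [-0.48, 0.873, -0.014, 0.086]
force: [-0.3, 0.2, 0.1]
finger_gap: 0.003
grip_force: 0.0
```

```bash
python3 - <<'E'
from h import *
import cv2
delta(-25,9)
a,b=capture("top")[172:232,244:324],capture("side")[188:248,273:353]
cv2.imwrite("pics/c.png",cv2.resize(np.hstack([a,b]),None,fx=5,fy=5,interpolation=cv2.INTER_CUBIC)[:,:,::-1])
for h in(45,9):
  for o in (-25,):
    p,q=target(o,h)
    print([(5*(proj("side",p+q.apply([x,y,.022]))-[273,188])+[400,0]).round() for x,y in((-.016,-.0135),(-.016,.0135),(.016,.0135),(.016,-.0135))])
E
```

```text
slide mm [-0.1  0.1 35.7] rot [-0.0012 -0.0004 -0.0057] tgt [0.4871 0.0893 0.1018] F [-0.3   0.24  0.13] t 5.35
[array([627., 125.]), array([646., 168.]), array([706., 155.]), array([686., 112.])]
[array([616., 168.]), array([635., 210.]), array([693., 197.]), array([674., 155.])]
```

View pics/c.png

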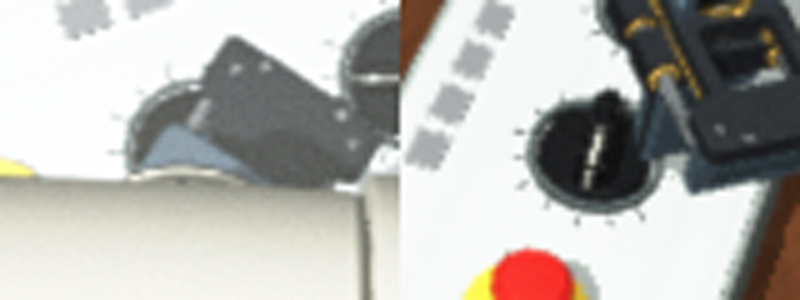

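The fingertip (crop about (640,155)) sits beside the near side of the bar, clear of the e-stop, the spindle dial and the chuck, so I'll descend.

>>> apply_moves(
  commands=[
    {"slide":[0,0,12],"rot":[0,0,0],"fingers":1},
    {"slide":[0,0,10],"rot":[0,0,0],"fingers":1},
    {"slide":[0,0,8],"rot":[0,0,0],"fingers":1},
    {"slide":[0,0,5.5],"rot":[0,0,0],"fingers":1},
    {"slide":[0,0,0],"rot":[0,0,0],"fingers":1},
  ],
)

```text
time: 6.08
tool_pos: [0.4872, 0.0892, 0.1021]
eef_rot: [-0.481, 0.873, -0.014, 0.086]
force: [0.1, 0.6, 0.1]
finger_gap: 0.004
grip_force: 0.0
```

```bash
python3 - <<'E'
from h import *
import cv2
delta(-25,9)
c=np.array([-20.6,-31.3])
for t in (.05,.1):print(t,c-R.from_euler("z",t).as_matrix()[:2,:2]@c)
b=capture("side")[198:248,283:343]
cv2.imwrite("pics/d.png",cv2.resize(b,None,fx=8,fy=8,interpolation=cv2.INTER_CUBIC)[:,:,::-1])
E
```

```text
slide mm [0.  0.1 0.3] rot [-0.0006 -0.0007 -0.0055] tgt [0.4871 0.0893 0.1018] F [0.13 0.58 0.1 ] t 6.075
0.05 [-1.59009263  0.99045404]
0.1 [-3.22770014  1.90019876]
```

View pics/d.png

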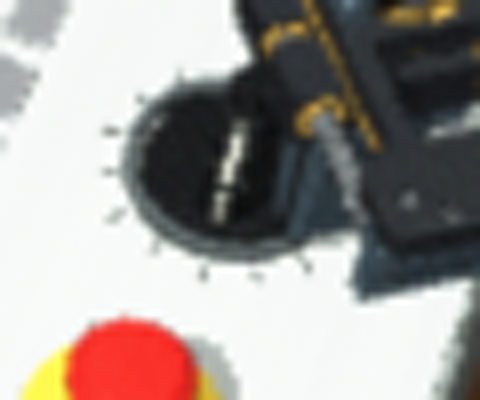

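The fingertip is beside the bar's near side with a small gap, and no force is felt. I'll start orbiting clockwise.

>>> apply_moves(
  commands=[
    {"slide":[-1.59,0.99,0],"rot":[0,0,0.05],"fingers":1},
    {"slide":[-1.59,0.99,0],"rot":[0,0,0.05],"fingers":1},
    {"slide":[-1.59,0.99,0],"rot":[0,0,0.05],"fingers":1},
    {"slide":[-1.59,0.99,0],"rot":[0,0,0.05],"fingers":1},
    {"slide":[-1.59,0.99,0],"rot":[0,0,0.05],"fingers":1},
  ],
)

```text
time: 6.75
tool_pos: [0.4884, 0.0985, 0.1036]
eef_rot: [-0.367, 0.926, -0.003, 0.088]
force: [-0.4, 0.2, 0.2]
finger_gap: 0.004
grip_force: 0.0
```

>>> apply_moves(
  commands=[
    {"slide":[-1.59,0.99,0],"rot":[0,0,0.05],"fingers":1},
  ],
)

```text
time: 6.88
tool_pos: [0.4889, 0.1003, 0.1038]
eef_rot: [-0.344, 0.935, -0.001, 0.088]
force: [-0.2, 0.9, 0.5]
finger_gap: 0.004
grip_force: 0.0
```

>>> apply_moves(
  commands=[
    {"slide":[-1.59,0.99,0],"rot":[0,0,0.05],"fingers":1},
  ],
)

```text
time: 7.0
tool_pos: [0.4894, 0.1021, 0.104]
eef_rot: [-0.32, 0.943, 0.001, 0.088]
force: [0.5, -0.1, 0.1]
finger_gap: 0.007
grip_force: 0.0
```

>>> apply_moves(
  commands=[
    {"slide":[-1.59,0.99,0],"rot":[0,0,0.05],"fingers":1},
  ],
)

```text
time: 7.12
tool_pos: [0.4901, 0.1038, 0.1042]
eef_rot: [-0.297, 0.951, 0.003, 0.088]
force: [-0.9, 0.6, -0.1]
finger_gap: 0.002
grip_force: 0.0
```

>>> apply_moves(
  commands=[
    {"slide":[-1.59,0.99,0],"rot":[0,0,0.05],"fingers":1},
  ],
)

```text
time: 7.25
tool_pos: [0.4906, 0.1055, 0.1043]
eef_rot: [-0.273, 0.958, 0.006, 0.087]
force: [-2.2, -3.0, 0.1]
finger_gap: 0.005
grip_force: 1.5
```

>>> apply_moves(
  commands=[
    {"slide":[-1.59,0.99,0],"rot":[0,0,0.05],"fingers":1},
  ],
)

```text
time: 7.38
tool_pos: [0.4912, 0.107, 0.1045]
eef_rot: [-0.249, 0.965, 0.008, 0.087]
force: [-1.2, -3.5, 0.2]
finger_gap: -0.0
grip_force: 1.3
```

>>> apply_moves(
  commands=[
    {"slide":[-1.59,0.99,0],"rot":[0,0,0.05],"fingers":1},
  ],
)

```text
time: 7.5
tool_pos: [0.4921, 0.1087, 0.1047]
eef_rot: [-0.225, 0.971, 0.01, 0.087]
force: [-1.9, -1.4, 0.0]
finger_gap: 0.001
grip_force: 0.9
```

>>> apply_moves(
  commands=[
    {"slide":[-1.59,0.99,0],"rot":[0,0,0.05],"fingers":1},
  ],
)

```text
time: 7.62
tool_pos: [0.4931, 0.1103, 0.105]
eef_rot: [-0.2, 0.976, 0.012, 0.087]
force: [-1.2, -0.7, 0.2]
finger_gap: 0.004
grip_force: 0.6
```

>>> apply_moves(
  commands=[
    {"slide":[-1.59,0.99,0],"rot":[0,0,0.05],"fingers":1},
  ],
)

```text
time: 7.75
tool_pos: [0.4943, 0.1119, 0.1053]
eef_rot: [-0.176, 0.981, 0.014, 0.086]
force: [-0.2, 0.2, -0.7]
finger_gap: 0.004
grip_force: 0.1
```

>>> apply_moves(
  commands=[
    {"slide":[-1.59,0.99,0],"rot":[0,0,0.05],"fingers":1},
  ],
)

```text
time: 7.88
tool_pos: [0.4956, 0.1134, 0.1057]
eef_rot: [-0.151, 0.985, 0.016, 0.086]
force: [0.3, -0.1, 0.6]
finger_gap: 0.004
grip_force: 0.0
```

```bash
python3 - <<'E'
from h import *
import cv2
delta(15,9)
b=capture("side")[198:248,283:343]
cv2.imwrite("pics/e.png",cv2.resize(b,None,fx=8,fy=8,interpolation=cv2.INTER_CUBIC)[:,:,::-1])
E
```

```text
slide mm [0.7 0.2 1. ] rot [-0.0013  0.001  -0.009 ] tgt [0.4951 0.1135 0.1045] F [ 0.32 -0.07  0.56] t 7.875
```

View pics/e.png

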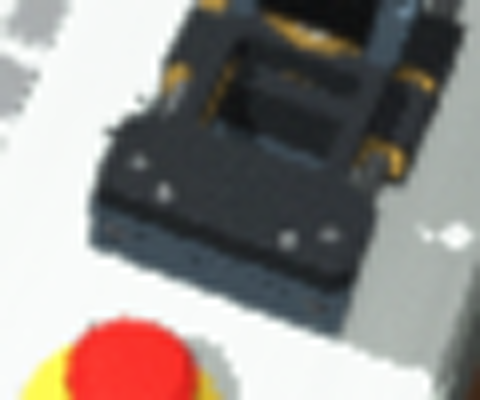

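The gripper body now hides the dial. The force rose to about 3.7 N and fell to nothing, which is the first click (row 14 of the orbit). The next contact is due at about row 17.

>>> apply_moves(
  commands=[
    {"slide":[-1.59,0.99,0],"rot":[0,0,0.05],"fingers":1},
    {"slide":[-1.59,0.99,0],"rot":[0,0,0.05],"fingers":1},
  ],
)

```text
time: 8.18
tool_pos: [0.498, 0.1161, 0.1062]
eef_rot: [-0.102, 0.991, 0.021, 0.085]
force: [-0.2, 0.5, 0.5]
finger_gap: 0.004
grip_force: 0.0
```

>>> apply_moves(
  commands=[
    {"slide":[-1.59,0.99,0],"rot":[0,0,0.05],"fingers":1},
  ],
)

```text
time: 8.3
tool_pos: [0.4993, 0.1174, 0.1064]
eef_rot: [-0.078, 0.993, 0.023, 0.084]
force: [-1.0, -1.1, -0.5]
finger_gap: -0.0
grip_force: 0.8
```

>>> apply_moves(
  commands=[
    {"slide":[-1.59,0.99,0],"rot":[0,0,0.05],"fingers":1},
  ],
)

```text
time: 8.43
tool_pos: [0.5001, 0.1185, 0.1066]
eef_rot: [-0.053, 0.995, 0.025, 0.083]
force: [-3.8, -1.9, 0.7]
finger_gap: 0.007
grip_force: 1.6
```

>>> apply_moves(
  commands=[
    {"slide":[-1.59,0.99,0],"rot":[0,0,0.05],"fingers":1},
  ],
)

```text
time: 8.55
tool_pos: [0.5015, 0.1197, 0.1069]
eef_rot: [-0.028, 0.996, 0.027, 0.083]
force: [-2.2, -0.7, 0.4]
finger_gap: 0.005
grip_force: 1.3
```

>>> apply_moves(
  commands=[
    {"slide":[-1.59,0.99,0],"rot":[0,0,0.05],"fingers":1},
  ],
)

```text
time: 8.68
tool_pos: [0.5032, 0.1208, 0.1072]
eef_rot: [-0.003, 0.996, 0.029, 0.082]
force: [-1.7, 0.7, 0.9]
finger_gap: 0.003
grip_force: 0.9
```

>>> apply_moves(
  commands=[
    {"slide":[-1.59,0.99,0],"rot":[0,0,0.05],"fingers":1},
  ],
)

```text
time: 8.8
tool_pos: [0.5049, 0.1219, 0.1076]
eef_rot: [0.022, 0.996, 0.031, 0.082]
force: [-0.6, 0.1, -0.1]
finger_gap: 0.005
grip_force: 0.4
```

>>> apply_moves(
  commands=[
    {"slide":[-1.59,0.99,0],"rot":[0,0,0.05],"fingers":1},
  ],
)

```text
time: 8.93
tool_pos: [0.5068, 0.1228, 0.108]
eef_rot: [0.047, 0.995, 0.033, 0.081]
force: [0.4, -0.6, 0.4]
finger_gap: 0.008
grip_force: 0.0
```

```bash
python3 - <<'E'
from h import *
delta(38,9)
E
```

```text
slide mm [0.7 0.1 0.9] rot [-0.0008  0.0013 -0.0066] tgt [0.5063 0.123  0.107 ] F [ 0.35 -0.56  0.35] t 8.925
```

That was click two, at row 22.

>>> apply_moves(
  commands=[
    {"slide":[-1.59,0.99,0],"rot":[0,0,0.05],"fingers":1},
    {"slide":[-1.59,0.99,0],"rot":[0,0,0.05],"fingers":1},
  ],
)

```text
time: 9.18
tool_pos: [0.5102, 0.1243, 0.1087]
eef_rot: [0.096, 0.991, 0.037, 0.079]
force: [0.7, -0.4, 0.4]
finger_gap: 0.002
grip_force: 0.0
```

>>> apply_moves(
  commands=[
    {"slide":[-1.59,0.99,0],"rot":[0,0,0.05],"fingers":1},
  ],
)

```text
time: 9.3
tool_pos: [0.5119, 0.125, 0.109]
eef_rot: [0.121, 0.989, 0.039, 0.078]
force: [-1.0, 1.1, -0.9]
finger_gap: 0.006
grip_force: 0.3
```

>>> apply_moves(
  commands=[
    {"slide":[-1.59,0.99,0],"rot":[0,0,0.05],"fingers":1},
  ],
)

```text
time: 9.43
tool_pos: [0.5131, 0.1255, 0.1091]
eef_rot: [0.146, 0.985, 0.041, 0.077]
force: [-3.7, 0.7, 2.0]
finger_gap: 0.002
grip_force: 1.9
```

>>> apply_moves(
  commands=[
    {"slide":[-1.59,0.99,0],"rot":[0,0,0.05],"fingers":1},
  ],
)

```text
time: 9.55
tool_pos: [0.5147, 0.1261, 0.1094]
eef_rot: [0.171, 0.982, 0.043, 0.076]
force: [-2.1, 1.8, 1.1]
finger_gap: 0.003
grip_force: 1.6
```

>>> apply_moves(
  commands=[
    {"slide":[-1.59,0.99,0],"rot":[0,0,0.05],"fingers":1},
  ],
)

```text
time: 9.68
tool_pos: [0.5168, 0.1265, 0.1098]
eef_rot: [0.195, 0.977, 0.045, 0.075]
force: [-1.8, 1.1, 0.9]
finger_gap: 0.004
grip_force: 1.0
```

>>> apply_moves(
  commands=[
    {"slide":[-1.59,0.99,0],"rot":[0,0,0.05],"fingers":1},
  ],
)

```text
time: 9.8
tool_pos: [0.5189, 0.1268, 0.1102]
eef_rot: [0.219, 0.972, 0.047, 0.074]
force: [0.2, 1.5, 0.2]
finger_gap: 0.004
grip_force: 0.4
```

>>> apply_moves(
  commands=[
    {"slide":[-1.59,0.99,0],"rot":[0,0,0.05],"fingers":1},
  ],
)

```text
time: 9.93
tool_pos: [0.5209, 0.1269, 0.1106]
eef_rot: [0.244, 0.966, 0.049, 0.073]
force: [0.0, -0.1, -0.0]
finger_gap: 0.009
grip_force: 0.0
```

```bash
python3 - <<'E'
from h import *
delta(61,9)
E
```

```text
slide mm [ 0.7 -0.1  1. ] rot [-0.0002  0.0015 -0.0052] tgt [0.5204 0.1272 0.1096] F [ 0.03 -0.11 -0.05] t 9.925
```

That was click three, at row 30. Next is the fourth and last.

>>> apply_moves(
  commands=[
    {"slide":[-1.59,0.99,0],"rot":[0,0,0.05],"fingers":1},
    {"slide":[-1.59,0.99,0],"rot":[0,0,0.05],"fingers":1},
    {"slide":[-1.59,0.99,0],"rot":[0,0,0.05],"fingers":1},
  ],
)

```text
time: 10.3
tool_pos: [0.5264, 0.1269, 0.1115]
eef_rot: [0.315, 0.945, 0.054, 0.069]
force: [-0.9, -0.1, 0.9]
finger_gap: 0.003
grip_force: 0.0
```

>>> apply_moves(
  commands=[
    {"slide":[-1.59,0.99,0],"rot":[0,0,0.05],"fingers":1},
  ],
)

```text
time: 10.42
tool_pos: [0.5279, 0.1268, 0.1117]
eef_rot: [0.339, 0.937, 0.056, 0.067]
force: [-2.6, 2.9, 1.0]
finger_gap: 0.01
grip_force: 2.1
```

>>> apply_moves(
  commands=[
    {"slide":[-1.59,0.99,0],"rot":[0,0,0.05],"fingers":1},
  ],
)

```text
time: 10.55
tool_pos: [0.5297, 0.1267, 0.112]
eef_rot: [0.362, 0.928, 0.057, 0.066]
force: [-2.8, 2.9, -0.1]
finger_gap: 0.005
grip_force: 1.5
```

>>> apply_moves(
  commands=[
    {"slide":[-1.59,0.99,0],"rot":[0,0,0.05],"fingers":1},
  ],
)

```text
time: 10.68
tool_pos: [0.5316, 0.1263, 0.1123]
eef_rot: [0.385, 0.919, 0.059, 0.064]
force: [-0.8, 1.4, 0.9]
finger_gap: 0.009
grip_force: 1.0
```

>>> apply_moves(
  commands=[
    {"slide":[-1.59,0.99,0],"rot":[0,0,0.05],"fingers":1},
  ],
)

```text
time: 10.8
tool_pos: [0.5336, 0.1258, 0.1127]
eef_rot: [0.408, 0.909, 0.061, 0.063]
force: [-0.3, 0.1, 0.9]
finger_gap: 0.008
grip_force: 0.4
```

>>> apply_moves(
  commands=[
    {"slide":[-1.59,0.99,0],"rot":[0,0,0.05],"fingers":1},
  ],
)

```text
time: 10.92
tool_pos: [0.5355, 0.1252, 0.1129]
eef_rot: [0.431, 0.898, 0.062, 0.062]
force: [-0.6, 0.1, -0.7]
finger_gap: 0.001
grip_force: 0.0
```

The force has gone, so the fourth click is done. I'll back off from the bar, lift, and move aside to look.

>>> apply_moves(
  commands=[
    {"slide":[0,0,0],"rot":[0,0,0],"fingers":1},
    {"slide":[3,1,0],"rot":[0,0,0],"fingers":1},
    {"slide":[3,1,0],"rot":[0,0,0],"fingers":1},
    {"slide":[0,0,-10],"rot":[0,0,0],"fingers":1},
    {"slide":[0,0,-25],"rot":[0,0,0],"fingers":1},
    {"slide":[0,0,-40],"rot":[0,0,0],"fingers":1},
    {"slide":[0,0,-40],"rot":[0,0,0],"fingers":1},
    {"slide":[0,0,-40],"rot":[0,0,0],"fingers":1},
  ],
)

```text
time: 11.92
tool_pos: [0.5072, 0.122, 0.2672]
eef_rot: [0.43, 0.899, 0.062, 0.062]
force: [0.6, -0.3, 0.2]
finger_gap: 0.002
grip_force: 0.0
```

```bash
python3 - <<'E'
from h import *
s=monitor.sense();print(s['qpos'].round(2),s['tool_pos'],s['force'])
r=R.from_quat(s['eef_rot']);print("world -y 300mm, +z40 in tool",r.inv().apply([-.05,-.3,.04])*1e3)
E
```

```text
[ 0.09  0.24  1.69  0.05  1.05 -0.6 ] [0.50720149 0.12197193 0.26721514] [ 0.60332921 -0.25576324  0.23625978]
world -y 300mm, +z40 in tool [-205.35238047 -218.37223656  -65.14572999]
```

>>> apply_moves(
  commands=[
    {"slide":[-30,-32,-9],"rot":[0,0,0],"fingers":1},
    {"slide":[-30,-32,-9],"rot":[0,0,0],"fingers":1},
    {"slide":[-30,-32,-9],"rot":[0,0,0],"fingers":1},
    {"slide":[-30,-32,-9],"rot":[0,0,0],"fingers":1},
    {"slide":[-30,-32,-9],"rot":[0,0,0],"fingers":1},
    {"slide":[-30,-32,-9],"rot":[0,0,0],"fingers":1},
    {"slide":[-30,-32,-9],"rot":[0,0,0],"fingers":1},
    {"slide":[-30,-32,-9],"rot":[0,0,0],"fingers":1},
    {"slide":[-30,-32,-9],"rot":[0,0,0],"fingers":1},
    {"slide":[0,0,0],"rot":[0,0,0],"fingers":1},
  ],
)

```text
time: 13.18
tool_pos: [0.4415, -0.2752, 0.3139]
eef_rot: [0.431, 0.898, 0.062, 0.062]
force: [-0.5, 0.2, 1.3]
finger_gap: 0.004
grip_force: 0.0
```

```bash
python3 - <<'E'
from h import *
import cv2
a,b=capture("top")[165:240,225:345],capture("side")[170:270,270:350]
a=cv2.resize(a,None,fx=4,fy=4,interpolation=cv2.INTER_CUBIC);b=cv2.resize(b,(240,300),interpolation=cv2.INTER_CUBIC)
cv2.imwrite("pics/f.png",np.hstack([a,b])[:,:,::-1])
T=P+n*.022
for k in range(4,9):
    t=np.radians(95-24*(k-2)); N=T+C.apply([.028*np.cos(t),.028*np.sin(t),0]);print(k,(4*(proj("top",N)-[225,165])).round(),(3*(proj("side",N)-[270,170])+[480,0]).round())
print((4*(proj("top",T)-[225,165])).round(),(3*(proj("side",T)-[270,170])+[480,0]).round(),monitor.sense()["force"])
E
```

```text
4 [190. 132.] [579. 141.]
5 [201. 116.] [575. 130.]
6 [218. 106.] [577. 119.]
7 [238. 103.] [584. 110.]
8 [257. 109.] [595. 105.]
[233. 150.] [608. 130.] [-0.4243059   0.19841721  0.20288272]
```

View pics/f.png

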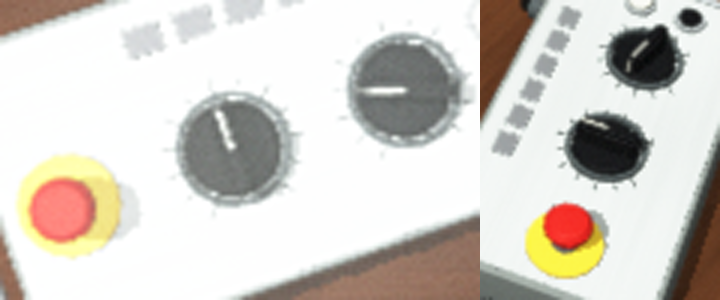

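The feed dial's nose is at about (218,111), which matches the position predicted for stop 6, four clicks on. The spindle dial and e-stop look unchanged, and the hand is clear.

```bash
python3 -c "
from cell import order
print(order.close_job())"
```

```text
the job is handed in; nothing more can be done
None
```

I pushed the feed override dial clockwise by exactly four clicks, from stop 2 to stop 6. Each click was felt and the final picture confirms the position. The hand is clear, the spindle dial and emergency stop look unchanged in that picture, and the job was handed in at about 13 s.

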